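Knock the lens carriage's lock pins home

ROBOT

A 7-joint arm with a two-finger parallel gripper is mounted at the origin on the work surface. World frame = base frame: x ahead of the robot, y to its left, z up, the work surface at z = 0. Lengths are in mm, angles in degrees, forces in N, time in s.
With the tool pointing down it reaches from about 400 to 850 mm from the base axis. Payload 6.9 kg.
Tool frame: the origin (TCP) lies between the finger pads; the fingertips stand robot.tcp_to_tips ahead of it and the grasp point (between the pads) lies 5 mm behind it (robot.tcp_to_tips is the distance from the TCP to the fingertips, in mm); y points along the fingers, z is the direction in which the jaws open and shut, and the axes are right-handed (so a half turn about y gives the same grasp; the last joint's range is limited). The gripper opens to 85 mm and grips with 20 to 120 N. Pads are 22 mm wide; open, the fingers measure 114 mm over their backs; the gripper's body (76 mm by 85 mm) begins 54 mm behind the grasp point. The pads swing forward as they close: fully open they stand 13 mm farther back than shut.
Start: joints at [-60.132, 29.078, -13.613, 85.955, 7.202, 65.827, -8.869], TCP at [252.468, 571.727, 245.275] pointing down, gripper open.
Joint ranges: [-176.47, 176.47], [-13.61, 117.27], [-81.72, 77.17], [0.22, 143.17], [-87.28, 267.28], [10, 112.55], [-165.47, 165.47]. Speed limits (degrees/s): [136.94, 136.94, 180, 180, 180, 180, 180].

INTERFACE

Orientations are given as [roll, pitch, yaw] about the fixed x, y, z axes, in that order (R = Rz(yaw) Ry(pitch) Rx(roll)).
In Python, from workcell import telemetry, cams, workorder, nets, robot gives the robot as it stands.
- The arm moves only by the tool arm_command, never from a script. Its argument "steps" is one flat list of numbers, 7 for each row, row after row: the shift along the tool's x, y, z in mm, then the turn, a rotation vector about the tool's x, y, z in rad, then the closure, from 0 (fully open) to 1 (shut). A call has exactly 5 rows; each row shifts and turns the commanded pose from where the row before left it, along the tool's axes as they then stand; what a row does not reach is not made up. A row lasts 1/8 s, in which the tool goes at most 62.5 mm and 10.7 degrees, less where a joint would pass 70% of its speed; a pose out of reach is approached as far as the arm can. A call with a gripper value outside its range is refused whole. The fingers move at their own pace and stop on an object; the grip force is fixed at half the most. Time passes only in rows, so rows that do not move let the fingers close, or fill a call up. It gives the time, the measured TCP pose, the force and the opening at its end, in the units of the state.
- telemetry.read_state(): the state, without advancing time (a new reading comes with each control period).
- cams.get_image(name): name is "side" or "top"; returns the picture (384x512x3 uint8, red, green, blue); there is no depth.
- cams.camera_model(name): a dict with "camera_matrix" (3x3 intrinsics, pixels), "world_to_cam" (4x4, takes a point from world to camera coordinates). Camera axes: x right, y down, z forward; pixel columns grow to the right and rows downward; lengths in mm; the calibration is good to about 2 mm. A picture is of the moment at which its call begins. camera_model takes no time and is no camera call.
- workorder.job_done(): hands the job in, once; it reports no verdict.
Trained networks look in the newest picture that a camera, given by its name, has taken for a name from the list of things; names that differ only in an ending like _2 or _b are one class to them, and where a whole thing is asked for, a point or a joint stands for the part that bears it (a point fixed in the world has none). Each returns a list of dicts, best first, with "conf" (0 to 1); they miss things now and then, are a little off and sometimes report something else, mostly with a low value. They report only what shows in the picture. A call takes as long as a camera call.
- nets.spot_in(target, camera): "uv" ([column, row] in pixels, amid what is visible of it).
- nets.cut_out(target, camera): "mask" (384x512 bool, what is visible of it) and "uv" ([column, row] in pixels, amid what is visible of it).
- nets.tip_of(target, camera): "uv" ([column, row] in pixels: a listed point, or the origin of a listed thing).
The state is a dict: "clock": time; "joint_pos": joint angles; "qvel": joint speeds; "joint_torque": joint torques, N m; "ee_pos": TCP position; "eef_rot": TCP orientation; "wrist_force": force on the tool from outside, world axes, zero at the start; "torque": the same for the moment, N m; "finger_gap": finger opening in mm.
Only numpy, scipy, OpenCV 4.12 (cv2) and the standard library are available. Lean on these libraries where they do the work, as an engineer would, in place of code of your own. Each camera call takes 0.05 s, during which the arm holds its last target. There are 200 camera calls.

TASK

Lock the lens carriage: take the mallet and knock both brass pins down with it until each has snapped fully home and stays down, stopping as soon as it is felt to bottom: bearing down on it with more than about 50 N spoils the rubber buffer underneath. Leave the red release pin up, do not push on the pin blocks or pins with the gripper, and leave the things lying around where they are. Then stand the mallet back on its rubber pad, on its red face, and let go.

Things in the scene. Friction and masses are not known exactly. Their poses are not given: they have to be found in the camera images.
- mallet: soft-faced mallet, 0.3 to 0.5 kg, standing on a face: round head 48 mm across, 90 mm tall (red face below, white on top); straight level yellow handle at half its height, 20 mm wide, 26 mm high, its end 158 mm from the head axis. Origin: centre of the red face; own z up, own -x along the handle. Balance point some 10 mm from the head axis. Held far out it swivels in the fingers when it strikes
- mallet_grip (a point): point on the centre line of the mallet's handle 45 mm from the head's axis (21 mm behind the head's side), 45 mm above the lower face: a good place to grip
- pad: black rubber pad, 120 x 120 x 6 mm, fixed flat on the table, the mallet's place. Origin: centre of its underside
- carriage: black plate fixed on the table, 150 (x) x 270 (y) x 12 mm, with a lens tube along y (up to 92 mm above the table), its axis 42 mm to own +x of the middle. Three pin blocks stand in a row on the other side, 35 mm to own -x, at own y -85, 0 and 85 mm (which is where changes). Origin: centre of its underside
- lock_a: dark lock block, 48 x 48 x 40 mm, fixed on the carriage, its top 46 mm above the table. From its middle a threaded steel sleeve (32 mm across) stands out by 0 to 24 mm, set differently every time and not measured, and in it an upright brass pin that moves straight down (flat head 22 mm across), its top 32 mm above the sleeve when up, 12 mm when home. Origin: centre of the block's underside
- pin_a (a joint): how far the brass pin of lock_a is pressed in, m: 0 up, 0.020 fully home. A spring pushes it back; the resistance rises from 2 N to a peak of some 15 N in the first half and then eases; only past about 16 mm does it snap home, against a hard stop, and stay there; let go before, it springs back up
- buffer_a (a joint): how far the rubber buffer under the sleeve of lock_a is squeezed, m: about 0 unloaded, 0.00125 for 50 N of steady force on the pin (it follows with a lag of 0.03 s, so short shocks count less); squeezed by more than 0.00125 it is spoilt
- lock_b: dark lock block, 48 x 48 x 40 mm, fixed on the carriage, its top 46 mm above the table. From its middle a threaded steel sleeve (32 mm across) stands out by 0 to 24 mm, set differently every time and not measured, and in it an upright brass pin that moves straight down (flat head 22 mm across), its top 32 mm above the sleeve when up, 12 mm when home. Origin: centre of the block's underside
- pin_b (a joint): how far the brass pin of lock_b is pressed in, m: 0 up, 0.020 fully home. A spring pushes it back; the resistance rises from 2 N to a peak of some 15 N in the first half and then eases; only past about 16 mm does it snap home, against a hard stop, and stay there; let go before, it springs back up
- buffer_b (a joint): how far the rubber buffer under the sleeve of lock_b is squeezed, m: about 0 unloaded, 0.00125 for 50 N of steady force on the pin (it follows with a lag of 0.03 s, so short shocks count less); squeezed by more than 0.00125 it is spoilt
- release_block: light grey block of the same size and kind with a red-headed release pin; leave alone. Origin: centre of its underside
- release_pin (a joint): how far the red release pin is pressed in, m: 0 up, 0.020 down; it springs back
- post: bystander: steel optical post on a round foot, 100 mm tall, foot 48 mm across; to be left where it is
- lens_ring: bystander: black ring lying flat, 64 mm across, 14 mm tall; to be left where it is
- lens_tube: bystander: black upright tube, 52 mm across, 85 mm tall; to be left where it is
- jar: bystander: amber jar with white lid, 64 mm across, 90 mm tall; to be left where it is
- driver: bystander: screwdriver with yellow handle lying flat, 190 mm long; to be left where it is
- meter_head: bystander: flat black sensor, 70 x 70 x 22 mm; to be left where it is

How it is judged (in metres and radians):
On the way, in this order (a step that is already met when the one before it is completed fails the run):
1. the mallet is lifted clear of its pad (z of mallet in the frame of pad above 0.03 m), for 0.1 s.
2. the mallet strikes a lock pin ((contact force between mallet and lock_a above 4 N or contact force between mallet and lock_b above 4 N)).
3. both brass pins are home (value of joint each of pin_a, pin_b above 0.018 m), for 0.2 s.
At the end, for the whole second after the job is handed in: Both brass pins are down by more than 18 of their 20 mm, the red pin is up (within 4 mm), and the mallet stands at rest and released on its red face (upright within 0.12 rad), that face's centre within 45 mm of the pad's centre (all of step 3 and value of joint release_pin below 0.004 m and horizontal distance between mallet and pad below 0.045 m and z of mallet in the frame of pad between 0.003 and 0.01 m and angle between mallet's own z axis and vertical below 0.12 rad and linear speed of mallet below 0.02 m/s and angular speed of mallet below 0.2 rad/s); the robot touches nothing.
It fails at once if the red release pin is pressed in more than 4 mm (value of joint release_pin above 0.004 m).
It fails at once if the gripper or arm pushes on a pin block or its pin (over 2 N) (contact force between any of the fingers, the arm and lock_a above 2 N or contact force between any of the fingers, the arm and lock_b above 2 N or contact force between any of the fingers, the arm and release_block above 2 N).
It fails at once if a rubber buffer under a brass pin is squeezed by more than 1.25 mm (value of joint any of buffer_a, buffer_b above 0.00125 m).
It fails at once if a bystander is moved more than 30 mm (distance of any of post, lens_ring, lens_tube, jar, driver, meter_head from where it was at the start of the episode above 0.03 m).
It also fails if it takes over 51 s, if anything falls off the work surface, if the arm or the gripper's body presses on something with over 40 N, if the wrist force passes 120 N, or if a joint passes its speed limit or range.

## Working session

There is one attempt and no reset: what is moved stays moved. The work goes in short steps, Python scripts to look and compute and a tool call to move; the robot and the scene stay as the last step left them, time stands still between calls to the robot, and variables do not carry over. Pictures are saved under pics/ and viewed, about 8 in all and at most 12, crops included, and the job is handed in when it is done.

Besides the shell and the picture viewer there is one more tool, called after "Emit:" by a JSON object that holds its "fn" and its "kwargs", one argument or row to a line. arm_command: Moves the arm, as the interface text tells. Its arguments: {"type":"object","properties":{"steps":{"type":"array","items":{"type":"number"}}},"required":["steps"]}

```bash
mkdir -p pics; ls
python3 - <<'E'
from workcell import telemetry,cams,robot
import cv2,numpy as np
s=telemetry.read_state();print(s)
print(robot.tcp_to_tips, [a for a in dir(robot) if a[0]!='_'])
for n in("top","side"):
    im=cams.get_image(n);cv2.imwrite(f"pics/{n}0.png",im[:,:,::-1])
    m=cams.camera_model(n);print(n,np.round(m["camera_matrix"],1).tolist(),np.round(m["world_to_cam"],3).tolist())
E
```

```text
pics
{'clock': 0.0, 'joint_pos': array([-60.13299178,  29.1243792 , -13.60841258,  86.00876121,
         7.202343  ,  65.82644176,  -8.8698493 ]), 'qvel': array([-0.05305997,  0.0206201 , -0.04602351,  0.08697483, -0.10912521,
        0.07670574, -0.07438887]), 'joint_torque': array([ 3.14096105e-04, -6.20586205e+01, -2.18645565e+00, -2.49665022e+01,
        1.27265326e-02,  1.17403187e-02, -1.93553308e-05]), 'ee_pos': array([252.32475646, 571.2819212 , 244.44144183]), 'eef_rot': array([-9.01007439e+01, -2.57911051e-03, -2.38223032e+01]), 'wrist_force': array([-0.1447712 ,  0.56009079,  0.06575867]), 'torque': array([ 0.02689578, -0.03062355, -0.0273596 ]), 'finger_gap': 85.15229015857575}
14.0 ['IKError', 'tcp_to_tips']
top [[464.6, 0.0, 258.2], [0.0, 464.6, 201.9], [0.0, 0.0, 1.0]] [[-0.016, -1.0, -0.013, -11.679], [-0.986, 0.018, -0.163, 564.544], [0.163, 0.01, -0.987, 1295.398], [0.0, 0.0, 0.0, 1.0]]
side [[377.8, 0.0, 254.3], [0.0, 377.8, 193.1], [0.0, 0.0, 1.0]] [[-0.998, -0.06, -0.017, 542.445], [-0.027, 0.662, -0.749, 75.976], [0.057, -0.747, -0.662, 1097.209], [0.0, 0.0, 0.0, 1.0]]
```

View pics/top0.png

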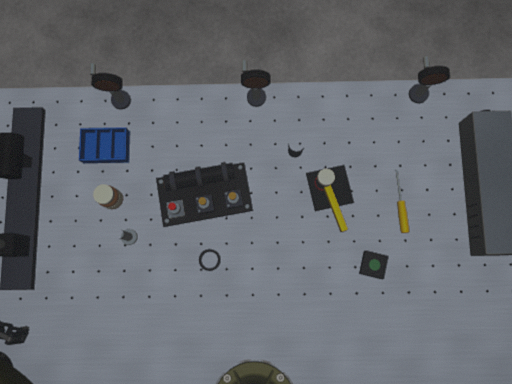

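View pics/side0.png

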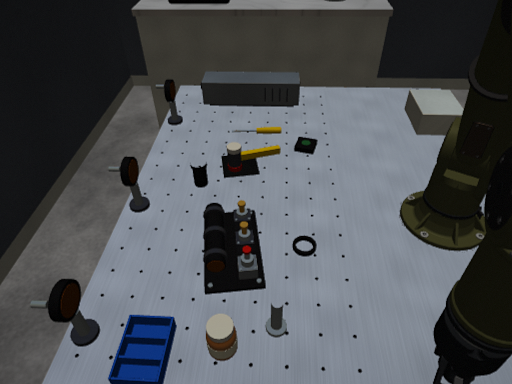

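```bash
cat > h.py <<'E'
import numpy as np,cv2
from workcell import telemetry,cams,nets
def ray(n,uv):
    m=cams.camera_model(n);K=m["camera_matrix"];T=np.array(m["world_to_cam"])
    d=T[:3,:3].T@np.linalg.solve(K,[uv[0],uv[1],1.]);c=-T[:3,:3].T@T[:3,3];return c,d
def at(n,uv,z):
    c,d=ray(n,uv);return c+d*(z-c[2])/d[2]
def tri(u1,u2):
    c1,d1=ray("top",u1);c2,d2=ray("side",u2)
    s=np.linalg.lstsq(np.c_[d1,-d2],c2-c1,rcond=None)[0]
    a,b=c1+s[0]*d1,c2+s[1]*d2;return (a+b)/2,np.linalg.norm(a-b)
def proj(n,p):
    m=cams.camera_model(n);q=np.array(m["world_to_cam"])@np.r_[p,1];q=m["camera_matrix"]@q[:3];return q[:2]/q[2]
E
python3 - <<'E'
from h import *
for n in("top","side"):
    cams.get_image(n)
    for t in("mallet","mallet_grip","pad","carriage","lock_a","release_block"):
        print(n,t,[(np.round(r["uv"],1).tolist(),round(r["conf"],2)) for r in nets.tip_of(t,n)])
E
```

```text
top mallet [([320.7, 182.6], 0.72), ([125.6, 237.9], 0.44)]
top mallet_grip [([327.4, 193.7], 0.82), ([235.6, 201.0], 0.36)]
top pad [([330.3, 191.8], 0.82), ([206.7, 191.7], 0.65)]
top carriage [([204.3, 191.4], 0.78), ([397.1, 200.1], 0.28)]
top lock_a [([232.5, 203.0], 0.83), ([204.6, 203.5], 0.75), ([128.1, 238.3], 0.73)]
top release_block [([175.7, 210.8], 0.61)]
side mallet [([234.5, 168.5], 0.81)]
side mallet_grip []
side pad [([240.6, 162.5], 0.95), ([245.7, 244.6], 0.7), ([248.1, 156.5], 0.67), ([306.7, 141.3], 0.33)]
side carriage [([232.2, 249.6], 0.88)]
side lock_a [([246.1, 242.5], 0.71), ([244.0, 222.4], 0.55)]
side release_block [([246.6, 273.5], 0.83)]
```

The top view shows the carriage (middle 205,192; red pin 172,207; brass pins 203,202 and 233,197), the mallet (head 326,177, handle end 343,229) on the pad at 330,188, and the post and jar to the left. The side view agrees, with the pins at (241,206), (243,227) and red at (247,250).

Run:
```python
from h import *
t=cv2.imread("pics/top0.png");s=cv2.imread("pics/side0.png")
A=cv2.resize(t[145:245,150:360],None,fx=3.8,fy=3.8,interpolation=cv2.INTER_CUBIC)
B=cv2.resize(s[130:300,190:330],(247,300),interpolation=cv2.INTER_CUBIC)
cv2.imwrite("pics/A.png",A)
cv2.imwrite("pics/B.png",cv2.resize(s[130:295,190:330],None,fx=3.6,fy=3.6,interpolation=cv2.INTER_CUBIC))
hsv=cv2.cvtColor(t,cv2.COLOR_BGR2HSV)
m=((hsv[...,0]>20)&(hsv[...,0]<35)&(hsv[...,1]>150)&(hsv[...,2]>80));m[:, :310]=0;m[:,360:]=0
v,u=np.nonzero(m);print(len(u),u.min(),u.max(),v.min(),v.max())
P=np.array([at("top",(a,b),64)[:2] for a,b in zip(u,v)])
c=P.mean(0);w,V=np.linalg.eigh(np.cov(P.T));d=V[:,1];q=(P-c)@d
print("handle c",c,"dir",d,np.degrees(np.arctan2(d[1],d[0])),q.min(),q.max())
print("head top",at("top",(326.5,177),96),"pad",at("top",(330.3,190),6))
print("tri pins: mid",tri((203.5,202),(243,225.5)),"right",tri((233,197),(241,205)),"red",tri((172.5,207),(247,249)))
print("carriage",tri((204.3,191.4),(232.2,249.6)),"locks",at("top",(232.5,203),6),at("top",(204.6,203.5),6),at("top",(175.7,210.8),6))
```

```text
330 324 346 185 230
handle c [ 542.34351854 -239.35654947] dir [-0.94841867 -0.31702053] -161.51716518080534 -64.94692528783725 69.1718135119829
head top [ 623.15824092 -213.91767702   96.        ] pad [ 602.94645767 -236.31791677    6.        ]
tri pins: mid (array([561.65271151, 131.78148417,  85.86880195]), np.float64(3.002658574463833)) right (array([574.78565371,  49.25643362,  80.37034107]), np.float64(1.8519943578591005)) red (array([546.09185853, 216.94697146,  95.10932319]), np.float64(0.10610408611297154))
carriage (array([600.65847266, 140.68207621,   0.92490066]), np.float64(11.564983453293014)) locks [568.90924603  55.73824499   6.        ] [568.89191104 138.88020945   6.        ] [548.44964612 224.83947237   6.        ]
```

View pics/A.png

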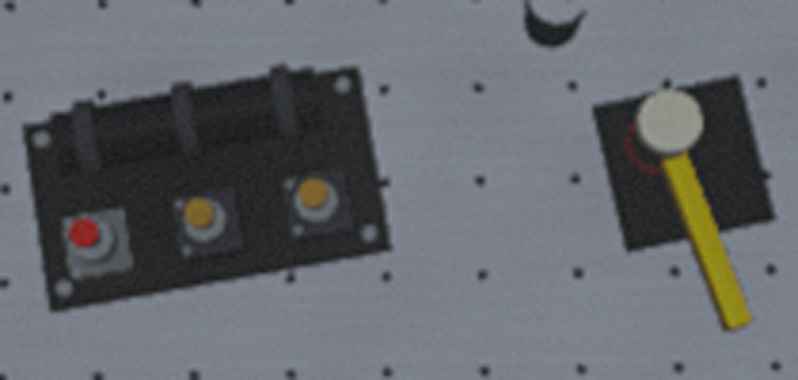

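View pics/B.png

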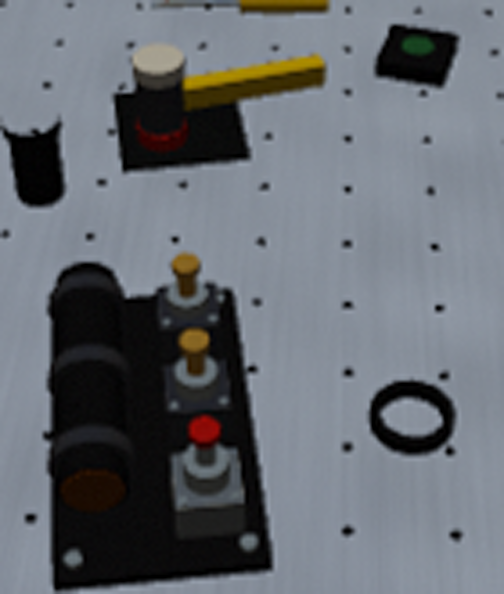

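Run:
```python
from h import *
a=lambda p:(150+p[0]/3.8,145+p[1]/3.8)
b=lambda p:(190+p[0]/3.6,130+p[1]/3.6)
C=[at("top",a(p),12)[:2] for p in[(24,126),(358,68),(392,248),(52,310)]]
P=[at("top",a(p),6)[:2] for p in[(594,106),(740,75),(775,218),(628,250)]]
c=np.mean(C,0);ey=(C[0]-C[1]+C[3]-C[2]);L=np.linalg.norm(ey)/2;ey/=np.linalg.norm(ey);ex=np.array([ey[1],-ey[0]])
print("carr",c,L,"ex",ex,np.linalg.norm(C[0]-C[3]));print("pad",np.mean(P,0),np.linalg.norm(P[0]-P[1]),np.linalg.norm(P[1]-P[2]))
for n,y,t,s in(("right",-85,(313,193),(186,263)),("mid",0,(200,213),(194,340)),("red",85,(84,233),(205,430))):
    X,e=tri(a(t),b(s));f=c-35*ex+y*ey
    print(n,X,e,"frame",f)
    for z in (78,86,94,102): print(z,(at("top",a(t),z)[:2]-f),at("side",b(s),z)[:2]-f)
print("head",at("top",a((669,121)),96))
# side check of the head-top
print(tri(a((669,121)),b((160,58))))
```

```text
carr [595.78479084 138.864072  ] 267.46065126005186 ex [0.98704495 0.16044398] 148.24815593971172
pad [ 610.35443171 -235.8855758 ] 118.44782446152973 117.17606007065315
right [574.54973486  50.48006253  89.35062213] 2.3278190975368704 frame [574.87595551  49.34971223]
78 [2.89543793 1.84849271] [ -0.01386551 -10.73364456]
86 [1.457512   1.31698078] [-1.05974233 -2.18442441]
94 [0.01958607 0.78546885] [-2.10561916  6.36479574]
102 [-1.41833986  0.25395692] [-3.15149598 14.91401589]
mid [561.13765053 133.46832785  92.11927964] 1.333525105348261 frame [561.23821763 133.24853288]
78 [2.96427385 2.05707846] [  0.82309695 -13.1224451 ]
86 [1.61038081 1.00468511] [-0.07948955 -5.48563819]
94 [ 0.25648778 -0.04770824] [-0.98207605  2.15116872]
102 [-1.09740525 -1.10010159] [-1.88466256  9.78797564]
red [547.08045762 218.11556306  95.07176267] 1.8022154885891681 frame [547.60047975 217.14735352]
78 [3.10124216 4.32179873] [  0.16258236 -13.15969113]
86 [1.83096007 2.73579022] [-0.57995124 -6.46162047]
94 [0.56067799 1.1497817 ] [-1.32248485  0.23645018]
102 [-0.7096041  -0.43622681] [-2.06501845  6.93452084]
head [ 623.63311728 -212.68627747   96.        ]
(array([ 621.40410406, -212.61935006,   95.75339027]), np.float64(4.461190301209023))
```

Emit:
{"fn": "arm_command", "kwargs": {
  "steps": [0,0,0,0,-0.18,0,0,0,0,0,0,-0.18,0,0,0,0,0,0,-0.18,0,0,0,0,0,0,-0.18,0,0,0,0,0,0,-0.018,0,0]
}}

```text
clock: 1.42
ee_pos: [252.6, 571.6, 245.2]
eef_rot: [-90.0, 0.0, 18.4]
wrist_force: [0.0, -0.5, -0.0]
finger_gap: 85.6
```

Emit:
{"fn": "arm_command", "kwargs": {
  "steps": [3.9,0,-57.4,0,0,0,0,3.9,0,-57.4,0,0,0,0,3.9,0,-57.4,0,0,0,0,3.9,0,-57.4,0,0,0,0,3.9,0,-57.4,0,0,0,0]
}}

```text
clock: 2.05
ee_pos: [362.5, 304.0, 245.5]
eef_rot: [-90.0, -0.0, 18.2]
wrist_force: [1.2, -0.5, 0.3]
finger_gap: 85.3
```

Emit:
{"fn": "arm_command", "kwargs": {
  "steps": [3.9,0,-57.4,0,0,0,0,3.9,0,-57.4,0,0,0,0,3.9,0,-57.4,0,0,0,0,3.9,0,-57.4,0,0,0,0,3.9,0,-57.4,0,0,0,0]
}}

```text
clock: 2.68
ee_pos: [471.8, 37.9, 245.7]
eef_rot: [-90.0, -0.1, 18.2]
wrist_force: [1.9, 0.8, -0.3]
finger_gap: 85.3
```

Emit:
{"fn": "arm_command", "kwargs": {
  "steps": [3.9,0,-57.4,0,0,0,0,3.9,0,-57.4,0,0,0,0,3.9,0,-57.4,0,0,0,0,3.9,0,-57.4,0,0,0,0,3.9,0,-57.4,0,0,0,0]
}}

```text
clock: 3.3
ee_pos: [581.2, -228.1, 245.5]
eef_rot: [-90.0, -0.0, 18.2]
wrist_force: [-0.5, -0.0, -0.7]
finger_gap: 85.4
```

Emit:
{"fn": "arm_command", "kwargs": {
  "steps": [0,50,0,0,0,0,0,0,50,0,0,0,0,0,0,45,0,0,0,0,0,0,35,0,0,0,0,0,0,19.5,0,0,0,0,0]
}}

```text
clock: 3.92
ee_pos: [579.7, -226.2, 43.7]
eef_rot: [-89.9, 0.1, 18.2]
wrist_force: [0.2, 0.3, -0.6]
finger_gap: 85.3
```

Run:
```python
from h import *
s=telemetry.read_state();print(s["ee_pos"],s["wrist_force"])
t=cams.get_image("top")[:,:,::-1];v=cams.get_image("side")[:,:,::-1]
A=cv2.resize(t[145:245,280:380],(400,400),interpolation=cv2.INTER_CUBIC)
B=cv2.resize(v[110:210,190:290],(400,400),interpolation=cv2.INTER_CUBIC)
cv2.imwrite("pics/C.png",np.hstack([A,B]))
```

```text
[ 579.71266323 -226.16477771   43.69167338] [ 0.17545507  0.2611071  -0.59068219]
```

View pics/C.png

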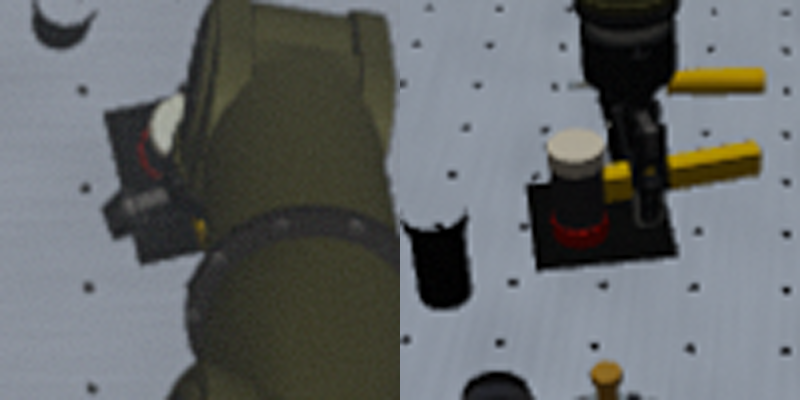

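The right-hand (side) crop shows the near finger astride the handle at about (645,180), clear of the head at (575,190). I'll close here and lift.

Emit:
{"fn": "arm_command", "kwargs": {
  "steps": [0,-2,0,0,0,0,0.6,0,0,0,0,0,0,1,0,0,0,0,0,0,1,0,0,0,0,0,0,1,0,0,0,0,0,0,1]
}}

```text
clock: 4.65
ee_pos: [581.0, -226.8, 48.6]
eef_rot: [-90.1, -0.1, 18.4]
wrist_force: [-1.7, -0.7, 5.9]
finger_gap: 19.1
```

Emit:
{"fn": "arm_command", "kwargs": {
  "steps": [0,0,0,0,0,0,1,0,0,0,0,0,0,1,0,0,0,0,0,0,1,0,0,0,0,0,0,1,0,0,0,0,0,0,1]
}}

```text
clock: 5.28
ee_pos: [581.0, -226.8, 48.6]
eef_rot: [-90.1, -0.1, 18.4]
wrist_force: [-0.6, -0.5, 6.3]
finger_gap: 19.2
```

Emit:
{"fn": "arm_command", "kwargs": {
  "steps": [0,-10,0,0,0,0,1,0,-25,0,0,0,0,1,0,-35,0,0,0,0,1,0,-35,0,0,0,0,1,0,-15,0,0,0,0,1]
}}

```text
clock: 5.9
ee_pos: [581.0, -226.5, 169.7]
eef_rot: [-90.1, -0.1, 18.5]
wrist_force: [-0.4, -0.2, -3.8]
finger_gap: 19.5
```

Emit:
{"fn": "arm_command", "kwargs": {
  "steps": [0,0,0,0,0,0,1,0,0,0,0,0,0,1,0,0,0,0,0,0,1,0,0,0,0,0,0,1,0,0,0,0,0,0,1]
}}

```text
clock: 6.52
ee_pos: [580.5, -226.4, 167.3]
eef_rot: [-90.0, 0.0, 18.5]
wrist_force: [0.1, -1.2, -4.2]
finger_gap: 18.9
```

Run:
```python
from h import *
s=telemetry.read_state();p=s["ee_pos"];y=np.radians(s["eef_rot"][2]);xt=np.array([np.cos(y),np.sin(y),0]);zt=np.array([-np.sin(y),np.cos(y),0])
print(p,s["eef_rot"],s["wrist_force"],s["torque"],s["finger_gap"])
h=p+43.7*xt+[0,0,47.4]
print("head top pred",h,"side px",proj("side",h))
f=np.array([574.7,49.8,0]);d=f-h;print("right: dx,dz",d@xt,d@zt)
f=np.array([561.2,133.3,0]);d=f-h;print("mid: dx,dz",d@xt,d@zt)
v=cams.get_image("side")[:,:,::-1]
B=cv2.resize(v[60:210,160:310],(600,600),interpolation=cv2.INTER_CUBIC)
cv2.imwrite("pics/D.png",B)
```

```text
[ 580.45911797 -226.38790358  167.32282155] [-8.99730273e+01  3.28217492e-02  1.84617097e+01] [ 0.13488055 -1.16117558 -4.16558176] [-0.06895654  0.13597602 -0.01801086] 18.85725646849085
head top pred [ 621.91011913 -212.54938838  214.72282155] side px [231.52817426 113.43281452]
right: dx,dz 38.29792437760359 263.79777466990345
mid: dx,dz 51.93470934910293 347.27554473859357
```

View pics/D.png

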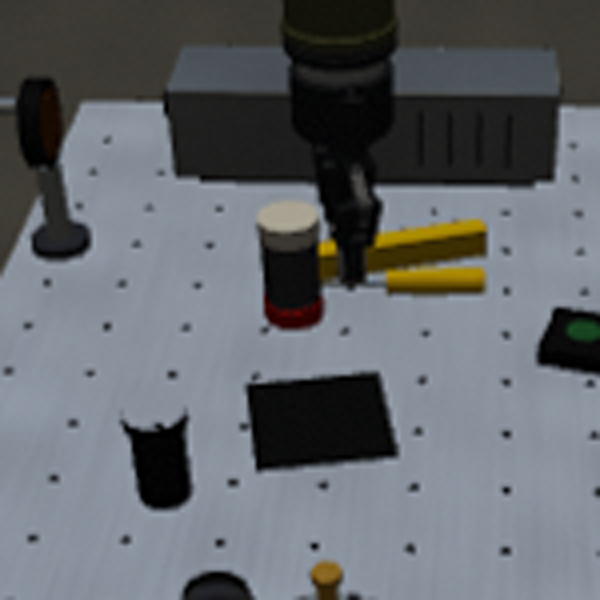

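Picture D shows the mallet upright in the jaws, its head top at about (290,217) in the crop and within a pixel or so of the prediction. Next is the right pin.

Emit:
{"fn": "arm_command", "kwargs": {
  "steps": [7.7,0,50,0,0,0,1,7.7,0,56,0,0,0,1,7.7,0,56,0,0,0,1,7.7,0,56,0,0,0,1,7.5,0,45.8,0,0,0,1]
}}

```text
clock: 7.2
ee_pos: [532.8, 38.4, 168.1]
eef_rot: [-90.0, -0.0, 18.5]
wrist_force: [1.0, 0.5, -3.5]
finger_gap: 19.4
```

Emit:
{"fn": "arm_command", "kwargs": {
  "steps": [0,10,0,0,0,0,1,0,10,0,0,0,0,1,0,0,0,0,0,0,1,0,0,0,0,0,0,1,0,0,0,0,0,0,1]
}}

```text
clock: 7.82
ee_pos: [533.7, 35.3, 148.0]
eef_rot: [-90.0, -0.0, 18.4]
wrist_force: [-0.1, -0.1, -3.2]
finger_gap: 19.2
```

Run:
```python
from h import *
s=telemetry.read_state();p=s["ee_pos"];y=np.radians(s["eef_rot"][2]);xt=np.array([np.cos(y),np.sin(y),0])
print(p,s["eef_rot"],s["wrist_force"],s["torque"])
h=p+43.7*xt;print("head axis",h,"face z",p[2]-42.6)
v=cams.get_image("side")[:,:,::-1];t=cams.get_image("top")[:,:,::-1]
print("side head top pred",proj("side",h+[0,0,47.4]),"top",proj("top",h+[0,0,47.4]))
cv2.imwrite("pics/E.png",np.hstack([cv2.resize(t[140:240,170:270],(400,400),interpolation=cv2.INTER_CUBIC),cv2.resize(v[160:260,190:290],(400,400),interpolation=cv2.INTER_CUBIC)]))
```

```text
[533.66478733  35.25020891 147.98544952] [-9.00101395e+01 -2.01717828e-02  1.83883314e+01] [-0.13088481 -0.14843628 -3.21869   ] [-0.01004391  0.12902382 -0.06158782]
head axis [575.13347736  49.03562681 147.98544952] face z 105.38544951931183
side head top pred [239.408577   172.15238142] top [230.13322771 188.77371618]
```

View pics/E.png

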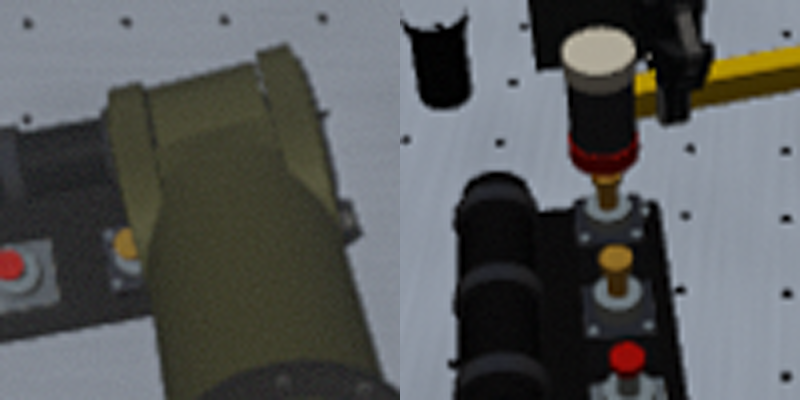

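The right panel shows the head centred over the first pin, its top at (599,51) against a prediction of about (598,49), with the face still above the pin. I'll lower it in small steps.

Emit:
{"fn": "arm_command", "kwargs": {
  "steps": [0,4,0,0,0,0,1,0,3,0,0,0,0,1,0,2,0,0,0,0,1,0,2,0,0,0,0,1,0,2,0,0,0,0,1]
}}

```text
clock: 8.55
ee_pos: [533.4, 35.9, 134.6]
eef_rot: [-90.0, 0.0, 18.5]
wrist_force: [0.9, -0.4, -3.4]
finger_gap: 19.1
```

Emit:
{"fn": "arm_command", "kwargs": {
  "steps": [0,2,0,0,0,0,1,0,2,0,0,0,0,1,0,1,0,0,0,0,1,0,1,0,0,0,0,1,0,0,0,0,0,0,1]
}}

```text
clock: 9.18
ee_pos: [533.7, 35.9, 129.8]
eef_rot: [-90.0, -0.1, 18.5]
wrist_force: [-3.4, -0.4, 7.9]
finger_gap: 19.1
```

Emit:
{"fn": "arm_command", "kwargs": {
  "steps": [0,2,0,0,0,0,1,0,1.5,0,0,0,0,1,0,1,0,0,0,0,1,0,0,0,0,0,0,1,0,0,0,0,0,0,1]
}}

```text
clock: 9.8
ee_pos: [533.7, 35.9, 125.3]
eef_rot: [-90.0, -0.1, 18.5]
wrist_force: [-3.7, -0.5, 8.2]
finger_gap: 19.1
```

Emit:
{"fn": "arm_command", "kwargs": {
  "steps": [0,1.5,0,0,0,0,1,0,1.5,0,0,0,0,1,0,1,0,0,0,0,1,0,0,0,0,0,0,1,0,0,0,0,0,0,1]
}}

```text
clock: 10.42
ee_pos: [533.5, 35.9, 120.2]
eef_rot: [-90.0, -0.0, 18.5]
wrist_force: [-1.8, -0.3, 0.6]
finger_gap: 18.9
```

Run:
```python
from h import *
s=telemetry.read_state();p=s["ee_pos"];y=np.radians(s["eef_rot"][2]);xt=np.array([np.cos(y),np.sin(y),0])
print(p,s["eef_rot"],s["wrist_force"],s["torque"])
h=p+43.7*xt;print("face z",p[2]-42.6)
v=cams.get_image("side")[:,:,::-1]
print("side head top pred",proj("side",h+[0,0,47.4]),"face c",proj("side",h+[0,0,-42.6]),"handle end",proj("side",p-114.3*xt+[0,0,2.4]))
cv2.imwrite("pics/F.png",cv2.resize(v[160:260,190:300],(660,600),interpolation=cv2.INTER_CUBIC))
```

```text
[533.50685794  35.92623136 120.22341534] [-8.99997302e+01 -7.18845723e-03  1.84597741e+01] [-1.83463885 -0.27133943  0.56123852] [-0.02945845  0.13381938  0.03296104]
face z 77.62341534165981
side head top pred [239.91181616 180.7280719 ] face c [241.29260753 205.91107397] handle end [296.42749955 183.12560972]
```

View pics/F.png

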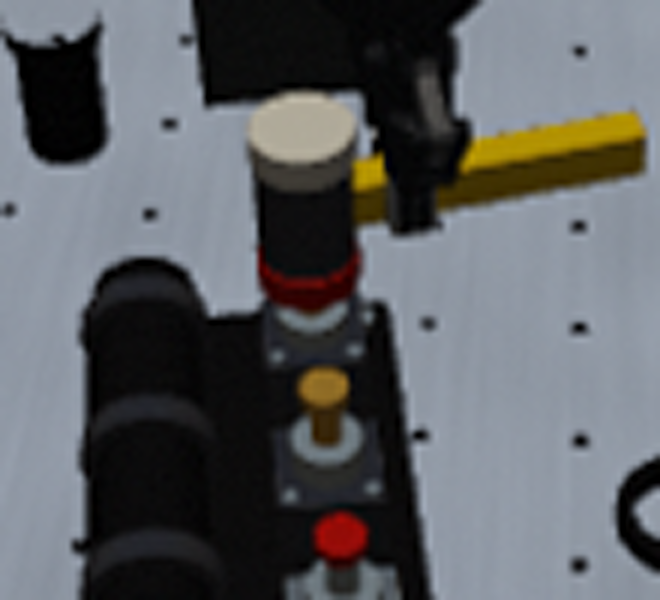

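Picture F shows the mallet upright on the pin, its head top at (303,127) against a predicted (299,124). The force has fallen to about 4 N, so the pin is past its peak. Short steps from here.

Emit:
{"fn": "arm_command", "kwargs": {
  "steps": [0,1,0,0,0,0,1,0,0.5,0,0,0,0,1,0,0.5,0,0,0,0,1,0,0,0,0,0,0,1,0,0,0,0,0,0,1]
}}

```text
clock: 11.1
ee_pos: [533.2, 35.9, 118.1]
eef_rot: [-90.0, 0.0, 18.5]
wrist_force: [0.1, 0.2, -3.0]
finger_gap: 19.0
```

Emit:
{"fn": "arm_command", "kwargs": {
  "steps": [0,1,0,0,0,0,1,0,0.5,0,0,0,0,1,0,0.5,0,0,0,0,1,0,0,0,0,0,0,1,0,0,0,0,0,0,1]
}}

```text
clock: 11.72
ee_pos: [533.4, 35.9, 116.3]
eef_rot: [-90.0, 0.0, 18.5]
wrist_force: [-0.0, 0.2, -3.3]
finger_gap: 19.2
```

Emit:
{"fn": "arm_command", "kwargs": {
  "steps": [0,0.5,0,0,0,0,1,0,0.5,0,0,0,0,1,0,0.4,0,0,0,0,1,0,0,0,0,0,0,1,0,0,0,0,0,0,1]
}}

```text
clock: 12.35
ee_pos: [533.4, 35.9, 114.9]
eef_rot: [-90.0, 0.0, 18.5]
wrist_force: [-0.4, -0.1, -3.2]
finger_gap: 18.7
```

Emit:
{"fn": "arm_command", "kwargs": {
  "steps": [0,-10,0,0,0,0,1,0,-18,0,0,0,0,1,0,-14,0,0,0,0,1,0,0,0,0,0,0,1,0,0,0,0,0,0,1]
}}

```text
clock: 12.98
ee_pos: [533.1, 35.8, 156.7]
eef_rot: [-90.0, 0.0, 18.5]
wrist_force: [-0.7, -0.3, -3.5]
finger_gap: 18.8
```

Emit:
{"fn": "arm_command", "kwargs": {
  "steps": [3,0,20,0,0,0,1,5,0,32,0,0,0,1,5.5,0,31.7,0,0,0,1,0,0,0,0,0,0,1,0,0,0,0,0,0,1]
}}

```text
clock: 13.6
ee_pos: [519.4, 119.0, 156.3]
eef_rot: [-90.0, 0.1, 18.5]
wrist_force: [0.0, -0.1, -3.6]
finger_gap: 19.5
```

Run:
```python
from h import *
s=telemetry.read_state();p=s["ee_pos"];y=np.radians(s["eef_rot"][2]);xt=np.array([np.cos(y),np.sin(y),0]);zt=np.array([-xt[1],xt[0],0])
print(p,s["eef_rot"],s["wrist_force"],s["torque"])
h=p+43.7*xt;d=np.array([561.2,133.3,0])-h;print("head",h,"face z",p[2]-42.6,"corr",d@xt,d@zt)
v=cams.get_image("side")[:,:,::-1]
print("head top pred crop",6*(proj("side",h+[0,0,47.4])-[190,150]))
cv2.imwrite("pics/G.png",cv2.resize(v[150:250,190:300],(660,600),interpolation=cv2.INTER_CUBIC))
```

```text
[519.38492581 119.01399776 156.26425965] [-9.00282537e+01  7.93561394e-02  1.84644916e+01] [ 0.04039447 -0.1252171  -3.55685628] [-0.08762592  0.07779046 -0.03057061]
head [560.83525501 132.85452552 156.26425965] face z 113.66425964793746 corr 0.4870572481853658 0.3070206137489055
head top pred crop [312.58260814 249.01461087]
```

View pics/G.png

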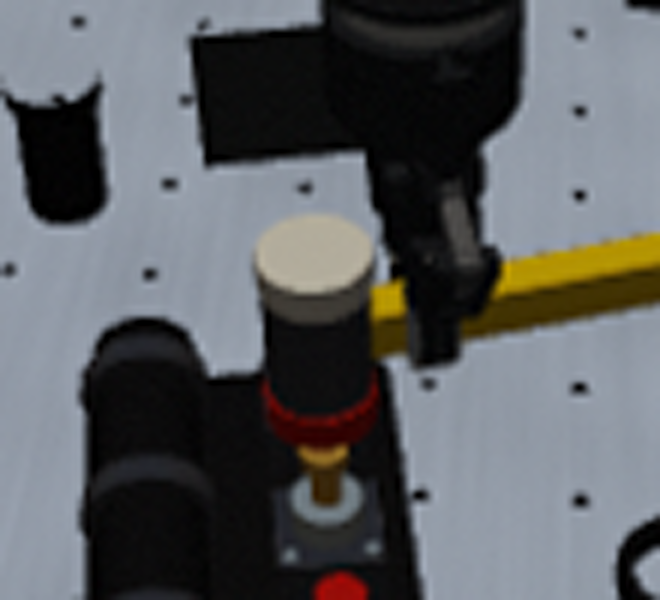

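Picture G has the head over the middle pin, its top at (315,255) against a predicted (313,249). It hides the first pin, so I'll check that one later.

Emit:
{"fn": "arm_command", "kwargs": {
  "steps": [0,8,0,0,0,0,1,0,5,0,0,0,0,1,0,3,0,0,0,0,1,0,2,0,0,0,0,1,0,2,0,0,0,0,1]
}}

```text
clock: 14.28
ee_pos: [519.8, 119.6, 136.9]
eef_rot: [-90.0, -0.0, 18.5]
wrist_force: [-1.1, -0.0, 0.7]
finger_gap: 19.2
```

Emit:
{"fn": "arm_command", "kwargs": {
  "steps": [0,2,0,0,0,0,1,0,1,0,0,0,0,1,0,0,0,0,0,0,1,0,0,0,0,0,0,1,0,0,0,0,0,0,1]
}}

```text
clock: 14.9
ee_pos: [519.9, 119.6, 134.8]
eef_rot: [-90.0, -0.1, 18.5]
wrist_force: [-2.8, -1.0, 6.6]
finger_gap: 19.2
```

Emit:
{"fn": "arm_command", "kwargs": {
  "steps": [0,2,0,0,0,0,1,0,2,0,0,0,0,1,0,2,0,0,0,0,1,0,1,0,0,0,0,1,0,0,0,0,0,0,1]
}}

```text
clock: 15.52
ee_pos: [520.0, 119.6, 127.8]
eef_rot: [-90.0, -0.1, 18.5]
wrist_force: [-2.8, -1.4, 6.4]
finger_gap: 19.2
```

Emit:
{"fn": "arm_command", "kwargs": {
  "steps": [0,1,0,0,0,0,1,0,1,0,0,0,0,1,0,1,0,0,0,0,1,0,0,0,0,0,0,1,0,0,0,0,0,0,1]
}}

```text
clock: 16.15
ee_pos: [519.8, 119.6, 123.8]
eef_rot: [-90.0, -0.0, 18.5]
wrist_force: [-1.0, -0.3, 0.9]
finger_gap: 19.2
```

Emit:
{"fn": "arm_command", "kwargs": {
  "steps": [0,1,0,0,0,0,1,0,0.5,0,0,0,0,1,0,0.5,0,0,0,0,1,0,0,0,0,0,0,1,0,0,0,0,0,0,1]
}}

```text
clock: 16.77
ee_pos: [519.5, 119.5, 121.7]
eef_rot: [-90.0, 0.0, 18.5]
wrist_force: [0.4, 0.1, -4.5]
finger_gap: 19.1
```

Emit:
{"fn": "arm_command", "kwargs": {
  "steps": [0,0.5,0,0,0,0,1,0,0.5,0,0,0,0,1,0,0.5,0,0,0,0,1,0,0,0,0,0,0,1,0,0,0,0,0,0,1]
}}

```text
clock: 17.4
ee_pos: [519.7, 119.6, 120.4]
eef_rot: [-90.0, -0.0, 18.5]
wrist_force: [0.9, -0.1, -2.7]
finger_gap: 19.2
```

Emit:
{"fn": "arm_command", "kwargs": {
  "steps": [0,-10,0,0,0,0,1,0,-20,0,0,0,0,1,0,-20,0,0,0,0,1,0,0,0,0,0,0,1,-9.5,0,-40,0,0,0,1]
}}

```text
clock: 18.02
ee_pos: [523.2, 82.0, 170.4]
eef_rot: [-89.9, -0.1, 18.8]
wrist_force: [1.2, -1.3, -3.3]
finger_gap: 19.0
```

Emit:
{"fn": "arm_command", "kwargs": {
  "steps": [-9.5,0,-56,0,0,0,1,-9.5,0,-56,0,0,0,1,-9.5,0,-56,0,0,0,1,-9.5,0,-56,0,0,0,1,-9.5,0,-56,0,0,0,1]
}}

```text
clock: 18.65
ee_pos: [566.7, -203.7, 169.6]
eef_rot: [-90.0, 0.0, 18.5]
wrist_force: [1.4, 0.8, -3.9]
finger_gap: 19.1
```

Emit:
{"fn": "arm_command", "kwargs": {
  "steps": [-9.8,0,-40.8,0,0,0,1,0,0,0,0,0,0,1,0,0,0,0,0,0,1,0,0,0,0,0,0,1,0,0,0,0,0,0,1]
}}

```text
clock: 19.27
ee_pos: [570.8, -242.5, 170.5]
eef_rot: [-90.0, -0.0, 18.6]
wrist_force: [-0.4, 0.3, -4.0]
finger_gap: 19.4
```

Run:
```python
from h import *
s=telemetry.read_state();p=s["ee_pos"];y=np.radians(s["eef_rot"][2]);xt=np.array([np.cos(y),np.sin(y),0]);zt=np.array([-xt[1],xt[0],0])
print(p,s["eef_rot"],s["wrist_force"])
h=p+43.7*xt;d=np.array([612,-230,0])-h;print("head",h,"face z",p[2]-42.6,"corr",d@xt,d@zt)
v=cams.get_image("side")[:,:,::-1]
print("head top pred crop",4*(proj("side",h+[0,0,47.4])-[180,90]))
cv2.imwrite("pics/H.png",cv2.resize(v[90:280,180:320],None,fx=3.1,fy=3.1,interpolation=cv2.INTER_CUBIC))
```

```text
[ 570.78068145 -242.50825487  170.45484868] [-8.99835849e+01 -8.16677262e-03  1.85671334e+01] [-0.44053129  0.28891388 -3.99038988]
head [ 612.20614972 -228.59349369  170.45484868] face z 127.8548486838666 corr -0.6432734126587087 -1.2676580853630497
head top pred crop [220.67600049  79.73852204]
```

View pics/H.png

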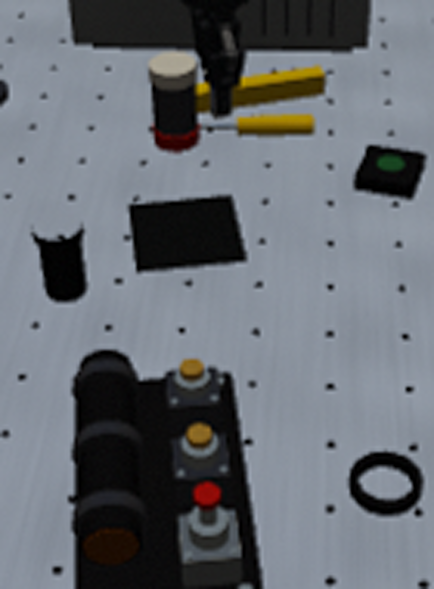

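Picture H shows both brass heads low on their sleeves, at (192,367) and (199,433). The red pin is still up at (207,493), and the mallet is upright above the pad. Now I'll lower it.

Emit:
{"fn": "arm_command", "kwargs": {
  "steps": [0,25,0,0,0,0,1,0,35,0,0,0,0,1,0,30,0,0,0,0,1,0,18,0,0,0,0,1,0,8,0,0,0,0,1]
}}

```text
clock: 19.95
ee_pos: [570.5, -243.5, 53.7]
eef_rot: [-90.0, 0.0, 18.5]
wrist_force: [0.4, -0.6, -3.3]
finger_gap: 19.1
```

Emit:
{"fn": "arm_command", "kwargs": {
  "steps": [0,2,0,0,0,0,1,0,1,0,0,0,0,1,0,1,0,0,0,0,1,0,0,0,0,0,0,1,0,0,0,0,0,0,1]
}}

```text
clock: 20.58
ee_pos: [570.7, -243.9, 50.6]
eef_rot: [-90.0, -0.0, 18.5]
wrist_force: [-1.0, -0.1, -3.2]
finger_gap: 19.3
```

Emit:
{"fn": "arm_command", "kwargs": {
  "steps": [0,0.8,0,0,0,0,1,0,0.6,0,0,0,0,1,0,0.6,0,0,0,0,1,0,0,0,0,0,0,1,0,0,0,0,0,0,1]
}}

```text
clock: 21.2
ee_pos: [570.5, -243.9, 48.7]
eef_rot: [-90.0, 0.0, 18.5]
wrist_force: [-2.4, 0.2, 4.6]
finger_gap: 19.1
```

Emit:
{"fn": "arm_command", "kwargs": {
  "steps": [0,0,0,0,0,0,0.65,0,0,0,0,0,0,0.5,0,0,0,0,0,0,0.2,0,0,0,0,0,0,0,0,0,0,0,0,0,0]
}}

```text
clock: 21.82
ee_pos: [570.6, -243.8, 48.4]
eef_rot: [-90.0, 0.0, 18.5]
wrist_force: [-0.4, 0.0, -0.1]
finger_gap: 85.5
```

Emit:
{"fn": "arm_command", "kwargs": {
  "steps": [0,0,0,0,0,0,0,0,0,0,0,0,0,0,0,-10,0,0,0,0,0,0,-30,0,0,0,0,0,0,-50,0,0,0,0,0]
}}

```text
clock: 22.45
ee_pos: [569.6, -243.5, 138.5]
eef_rot: [-89.9, 0.1, 18.5]
wrist_force: [-0.0, -0.3, 0.9]
finger_gap: 85.3
```

Emit:
{"fn": "arm_command", "kwargs": {
  "steps": [0,-50,0,0,0,0,0,0,-30,0,0,0,0,0,0,0,-40,0,0,0,0,0,0,-40,0,0,0,0,0,0,0,0,0,0,0]
}}

```text
clock: 23.08
ee_pos: [595.3, -323.7, 218.5]
eef_rot: [-90.1, 0.0, 18.2]
wrist_force: [-0.3, 0.8, -0.5]
finger_gap: 85.5
```

Run:
```python
from h import *
s=telemetry.read_state();print(s["ee_pos"],s["wrist_force"],s["finger_gap"])
v=cams.get_image("side")[:,:,::-1]
cv2.imwrite("pics/I.png",cv2.resize(v[110:280,180:340],None,fx=3.5,fy=3.5,interpolation=cv2.INTER_CUBIC))
```

```text
[ 595.28391679 -323.65485187  218.53936553] [-0.25146541  0.83808448 -0.45896784] 85.5002626227058
```

View pics/I.png

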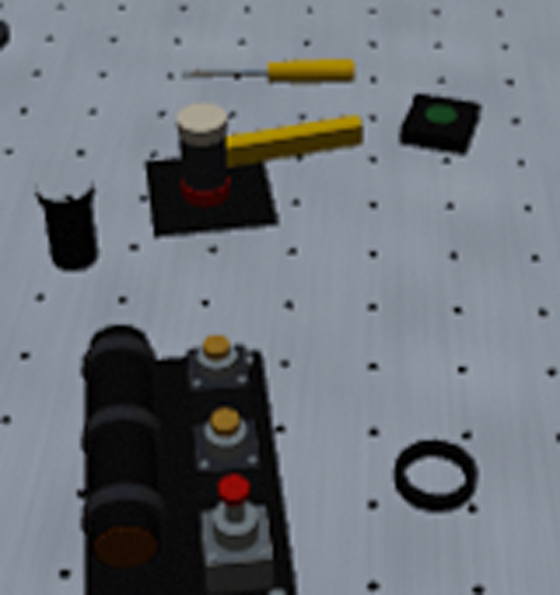

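Picture I shows the mallet upright on its red face near the middle of the pad (head top 203,118; face 206,192). Both brass pins are down (216,346 and 225,420), the red pin is up (234,488), and the gripper is clear. Handing in.

```bash
python3 -c "
from workcell import workorder;print(workorder.job_done())"
```

```text
the job is handed in; nothing more can be done
None
```

Both brass pins are down and staying down. The mallet is back on its pad on its red face, released, and the job is handed in at about 23 s of the 51 s allowed.

- **Pins:** I pressed each pin slowly with the mallet. In the readings between moves, contact force was about 10–12 N and then fell to nothing as the pin snapped home. I followed each pin 1.3–3 mm further without meeting resistance and stopped there, so I never pressed either one against its hard stop. That they are home rests on the force drop and the pictures; pin travel and buffer squeeze were not measured directly.
- **Last checks:** The final side picture shows both brass heads low on their sleeves and the red pin up. The mallet stands upright, by the arm's position about 6–8 mm from the pad's centre. The gripper is open and clear, with wrist force near zero.
- **Bystanders:** The ring, tube, screwdriver and sensor look undisturbed. The post and jar were not in the last crop, but the arm did not work near them.
- **Small disagreement:** The mallet head appeared up to about 1 pixel from where I predicted, within the calibration error. No check failed.

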